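Pop the spent water filter out of its push-to-release head

ROBOT

A 7-joint arm with a two-finger parallel gripper is mounted at the origin on the work surface. World frame = base frame: x ahead of the robot, y to its left, z up, the work surface at z = 0. Lengths are in m, angles in rad, forces in N, time in s.
With the tool pointing down it reaches from about 0.4 to 0.875 m from the base axis. Payload 19.3 kg.
Tool frame: the origin (TCP) lies between the finger pads; the fingertips stand 19 mm ahead of it and the grasp point (between the pads) is the TCP; z points along the fingers, y is the line along which they close (so a half turn about z gives the same grasp; the last joint's range is limited). The gripper opens to 85 mm and grips with 20 to 120 N. Pads are 22 mm wide; open, the fingers measure 114 mm over their backs; the gripper's body (76 mm by 85 mm) begins 54 mm behind the grasp point. The pads swing forward as they close: fully open they stand 13 mm farther back than shut.
Start: joints at [-1.308, 0.521, -0.036, 1.599, 0.021, 1.021, -0.113], TCP at [0.204, 0.591, 0.25] pointing down, gripper open.
Joint ranges: [-2.91, 2.91], [-0.3, 2.13], [-1.5, 1.42], [0.17, 2.43], [-1.26, 4.41], [0.16, 1.93], [-2.52, 2.52]. Speed limits (rad/s): [1.89, 1.89, 2.39, 2.39, 3.01, 3.01, 3.01].

INTERFACE

Orientations are given as a unit quaternion [w, x, y, z].
In Python, from rig import robot gives the robot as it stands. Calls block until the motion is done:
- robot.goto(position, orientation): joint-space move of the TCP to a pose.
- robot.line_to(position, frame=None, speed=0.15, max_force=None): straight line of the TCP; frame=None keeps the orientation; speed is the mean speed in m/s. With max_force (N) it stops when the force on the tool has changed by that much, and returns True; else False.
- robot.move_joints(angles): joint-space move.
- robot.set_gripper(opening, force=None): opening from 0.0 (shut) to 1.0 (fully open); force is the grip in N (None keeps the last); returns when the fingers have stopped.
- robot.sleep(seconds).
- robot.solve_ik(position, orientation): joint angles nearest the present ones, or None.
- robot.get_state(): the state.
- robot.grab_frame(name): name is "scene" or "top" or "wrist"; returns a dict with "color" (400x640x3 uint8, blue, green, red), "camera_matrix" (3x3 intrinsics, pixels), "rvec" (rotation vector, rad) and "tvec" (3), from world to camera coordinates, as OpenCV has them; the wrist camera has in their place "T_tool_cam" (4x4, takes a point from camera to tool coordinates, whose origin is the TCP and whose axes are the flange's). Camera axes: x right, y down, z forward; pixel columns grow to the right and rows downward; lengths in m; the calibration is good to about 2 mm. A picture is of the moment at which its call begins: read the wrist's pose just before it. There is no depth.
A pose or a line that the arm cannot do raises robot.MotionError and nothing moves.
- robot.job_done(): hands the job in; it is judged then, once.
The state is a dict: "clock": time; "qpos": joint angles; "qd": joint speeds; "joint_efforts": joint torques, N m; "ee_pos": TCP position; "orientation": TCP orientation; "wrist_force": force on the tool from outside, world axes, zero at the start; "torque": the same for the moment, N m; "gripper_width": opening from 0.0 (shut) to 1.0 (fully open); "gripper_force": force on a finger pad.
Only numpy, scipy, OpenCV 4.12 (cv2) and the standard library are available. Lean on these libraries where they do the work, as an engineer would, in place of code of your own. Each camera call takes 0.05 s, during which the arm holds its last target. There are 200 camera calls.

TASK

The orange-capped filter in the white twin filter head is spent. Press it down until its push-to-release catch trips, draw it out once it has sprung up, and set it down gently, standing upright on its foot, in the steel drip tray; leave the blue-capped filter latched in its place.

Things in the scene. Friction and masses are not known exactly. Their poses are not given: they have to be found in the camera images.
- filter_orange: Spent filter in either well: round upright cartridge, 100 mm tall, 150 g. Top 34 mm: bright orange cap, diameter 40 (grip it across, about 30 N); below, white body and foot, diameter 44. Origin: centre of the foot's underside; z up, cap's flat top at +100 mm. Latched, the cap is 14 mm proud of the head; sprung up, 36 mm proud and loose, to be drawn straight up. Unpressed it cannot be pulled out.
- filter_blue: The same cartridge with a blue cap, latched in the other well; it stays there.
- filter_head: White block fixed to the bench, 90 (x) by 230 (y) by 106 mm high. Origin: centre of underside, z up. Two open 46.5 mm square wells at y +55 and -55 mm; a latched foot is at z 20 mm. Pressing a cap (3 to 8 N) 5 to 6 mm down trips its catch; press 7 mm, rigid stop at 8. With the push gone, a spring lifts the filter within 1 s to 22 mm above its latched height.
- drip_tray: Empty low open tray of bare steel, fixed to the bench, 170 (x) by 210 (y) by 30 mm high, walls and floor 5 mm thick. Origin: centre of its underside, z up; flat inner floor at z 5 mm. The filter may stand anywhere in it.
Things that resemble listed ones, but are neither listed nor needed, are in the scene too. Leave any turquoise look-alike of the filter_orange alone.

How it is judged:
On the way, in this order (a step that is already met when the one before it is completed fails the run):
1. the orange-capped filter is pressed at least 4 mm below its latched height in the head (z of filter_orange in the frame of filter_head below 0.016 m and horizontal distance between filter_orange and filter_head below 0.065 m).
2. it has sprung up at least 15 mm above its latched height (z of filter_orange in the frame of filter_head above 0.035 m).
3. it is lowered into the drip tray, its foot within 15 mm of the tray's floor while the fingers still hold it (z of filter_orange in the frame of drip_tray below 0.02 m and x of filter_orange in the frame of drip_tray between -0.08 and 0.08 m and y of filter_orange in the frame of drip_tray between -0.1 and 0.1 m and contact force between the fingers and filter_orange above 0.5 N).
At the end, for the whole second after the job is handed in: The orange-capped filter stands upright (within 10 degrees) and at rest with its foot on the drip tray's floor, anywhere inside its walls; the blue-capped filter is still latched in its well, within 6 mm of where it was (x of filter_orange in the frame of drip_tray between -0.08 and 0.08 m and y of filter_orange in the frame of drip_tray between -0.1 and 0.1 m and z of filter_orange in the frame of drip_tray below 0.012 m and angle between filter_orange's own z axis and vertical below 0.17 rad and linear speed of filter_orange below 0.02 m/s and distance of filter_blue from where it was at the start of the episode below 0.006 m); the robot touches nothing.
It fails at once if the blue-capped filter is pressed, pulled or released (moved more than 6 mm) (distance of filter_blue from where it was at the start of the episode above 0.006 m).
It also fails if it takes over 48 s, if anything falls off the work surface, if the arm or the gripper's body presses on something with over 40 N, if the wrist force passes 120 N, or if a joint passes its speed limit or range.

## Working session

There is one attempt and no reset: what is moved stays moved. The work goes in short steps, each a Python script; the robot and the scene stay as the last script left them, time stands still between calls to the robot, and variables do not carry over. Pictures are saved under pics/ and viewed, at most 10 in all, crops included, and the job is handed in when it is done.

```bash
mkdir -p pics; cat > h.py <<'E'
import numpy as np, cv2
from rig import robot
def cam(f):
    R=cv2.Rodrigues(np.array(f["rvec"],float))[0]; return np.array(f["camera_matrix"],float),R,np.array(f["tvec"],float).ravel()
def ray_z(f,uv,z):
    K,R,t=cam(f); c=-R.T@t; d=R.T@np.linalg.inv(K)@np.array([uv[0],uv[1],1.0]); return c+d*(z-c[2])/d[2]
def proj(f,P):
    K,R,t=cam(f); return cv2.projectPoints(np.array(P,float).reshape(-1,1,3),np.array(f["rvec"],float),t,K,None)[0].reshape(-1,2)
E
python3 - <<'E'
from h import *
s=robot.get_state(); print(s["clock"],s["orientation"],s["ee_pos"])
for n in("scene","top"):
    f=robot.grab_frame(n); cv2.imwrite(f"pics/{n}0.png",f["color"]); K,R,t=cam(f); print(n,-R.T@t,K[0,0]); np.save(f"{n}0.npy",f,allow_pickle=True)
E
```

```text
0.0 [-4.69458815e-05  1.65601907e-01  9.86192511e-01 -5.81747711e-04] [0.20409665 0.59040324 0.24971043]
scene [ 0.81270136 -0.60407549  0.85818121] 481.3561147765035
top [0.46830036 0.00403613 0.97911912] 471.36801193089616
```

View pics/scene0.png

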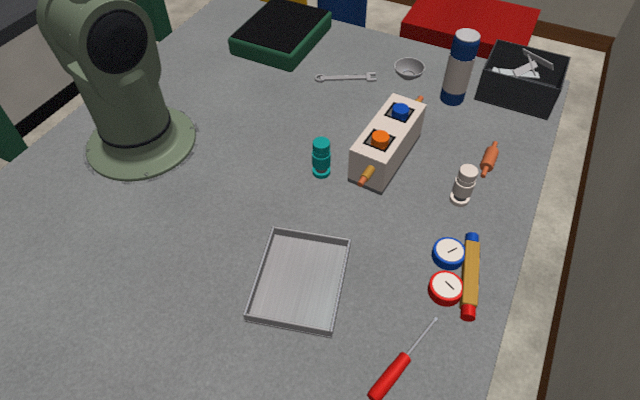

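View pics/top0.png

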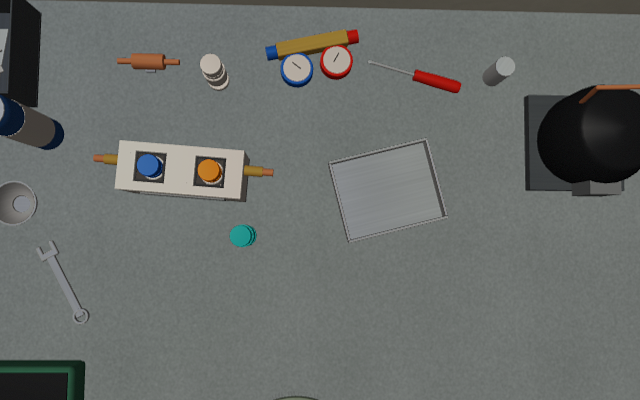

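The scene view shows the white head with blue (400,110) and orange (380,138) caps, and the tray near (298,280). In the top view, the blue cap is at (150,165), the orange at (209,170), and the tray corners are at (330,163), (426,140), (445,216) and (349,240).

Candidates for the filter, in top-view pixels: the orange cap in the head (209,170), the turquoise look-alike (242,235) and the white bottle (213,70). Only (209,170) is orange-capped and in the head. I'll confirm it in one crop.

```bash
python3 - <<'E'
from h import *
T=np.load("top0.npy",allow_pickle=True).item();S=np.load("scene0.npy",allow_pickle=True).item()
from scipy.optimize import least_squares
def mask(f,h0,h1):
    h=cv2.cvtColor(f["color"],cv2.COLOR_BGR2HSV); m=cv2.inRange(h,(h0,150,60),(h1,255,255)); return m
def sil(f,x,y):
    a=np.linspace(0,2*np.pi,40); P=[[x+.02*np.cos(b),y+.02*np.sin(b),z] for z in(.120,.106) for b in a]
    q=cv2.convexHull(proj(f,P).astype(np.float32)); M=cv2.moments(q); return np.array([M["m10"]/M["m00"],M["m01"]/M["m00"],M["m00"]])
for name,hr,pt,ps in(("orange",(5,18),(209,170),(380,138)),("blue",(100,125),(150,165),(400,110))):
    for f,p,n in((T,pt,"top"),(S,ps,"scene")):
        m=mask(f,*hr); w=np.zeros_like(m); cv2.circle(w,p,20,255,-1); m&=w
        M=cv2.moments(m,True); c=np.array([M["m10"]/M["m00"],M["m01"]/M["m00"]])
        x0=ray_z(f,c,.115)[:2]
        r=least_squares(lambda v:sil(f,*v)[:2]-c,x0,x_scale=.01,diff_step=1e-3)
        print(name,n,c,M["m00"],sil(f,*r.x)[2],r.x)
for p in((330,163),(426,140),(445,216),(349,240)): print("tray",ray_z(T,p,.03)[:2])
for p in((120,141),(248,151),(243,199),(116,188)): print("head",ray_z(T,p,.106)[:2])
a=T["color"][120:220,90:290]; b=S["color"][80:200,340:440]
cv2.imwrite("pics/crop.png",np.hstack([cv2.resize(a,(400,200),interpolation=cv2.INTER_CUBIC).copy() if 0 else cv2.copyMakeBorder(cv2.resize(a,(480,240),interpolation=3),0,240,0,0,0),cv2.resize(b,(320,480)[:2] if 0 else (300,480))]))
E
```

```text
orange top [209.04387991 170.27482679] 433.0 408.91418632213026 [0.57904605 0.16251522]
orange scene [379.84775087 139.0449827 ] 289.0 256.67779477569275 [0.58052334 0.15884778]
blue top [148.30288462 165.00961538] 416.0 432.96794980799314 [0.58732709 0.2730434 ]
blue scene [400.03004292 111.19742489] 233.0 227.19850217108615 [0.58812353 0.26800766]
tray [ 0.60779689 -0.06577199]
tray [ 0.65794215 -0.26269874]
tray [ 0.50241855 -0.30086633]
tray [ 0.45213983 -0.10511298]
head [0.63224731 0.32835106]
head [0.61702969 0.09276894]
head [0.52745099 0.10053264]
head [0.54513566 0.3328777 ]
```

View pics/crop.png

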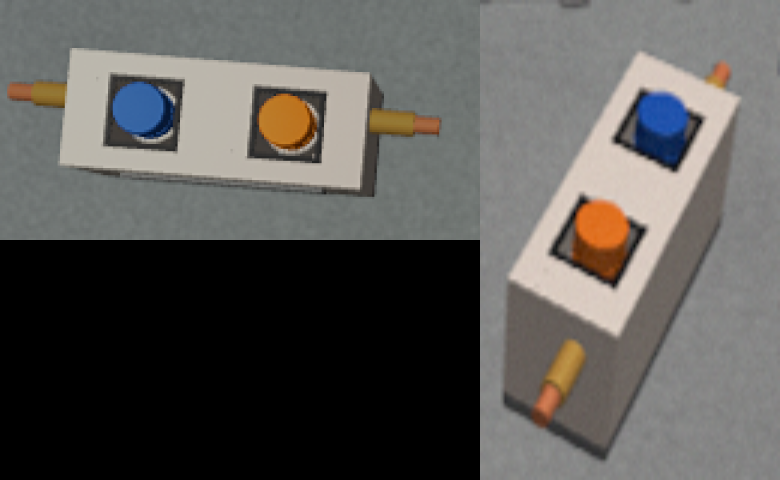

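The crop confirms it: the round orange cap sits low in the head's -y well, with blue in the +y well. I'll hover above it with the fingers shut and refine with the wrist camera.

```bash
cat >> h.py <<'E'
from scipy.spatial.transform import Rotation as Ro
def down(th,s=1): # tool y along s*(cos th, sin th)
    y=s*np.array([np.cos(th),np.sin(th),0]); z=np.array([0,0,-1.]); R=np.c_[np.cross(y,z),y,z]
    q=Ro.from_matrix(R).as_quat(); return [q[3],q[0],q[1],q[2]]
def wrist(name=None):
    s=robot.get_state(); f=robot.grab_frame("wrist"); q=s["orientation"]
    T=np.eye(4); T[:3,:3]=Ro.from_quat([q[1],q[2],q[3],q[0]]).as_matrix(); T[:3,3]=s["ee_pos"]
    W=np.linalg.inv(T@np.array(f["T_tool_cam"])); f["rvec"]=cv2.Rodrigues(W[:3,:3])[0]; f["tvec"]=W[:3,3]
    if name: cv2.imwrite(f"pics/{name}.png",f["color"])
    return f
TH=-0.07
E
python3 - <<'E'
from h import *
q0=np.array(robot.get_state()["qpos"])
for s in(1,-1):
    j=robot.solve_ik([.578,.160,.25],down(TH,s)); k=robot.solve_ik([.555,-.184,.2],down(TH,s)); print(s,None if j is None else np.round(j,2),None if k is None else np.round(k,2))
best=min((1,-1),key=lambda s:9 if robot.solve_ik([.578,.160,.25],down(TH,s)) is None else np.abs(np.array(robot.solve_ik([.578,.160,.25],down(TH,s)))-q0).max())
print(best); open("h.py","a").write(f"Q=down(TH,{best})\n"); Q=down(TH,best)
robot.set_gripper(0.0,30)
robot.goto([.578,.160,.25],Q)
f=wrist("w1"); np.save("w1.npy",f,allow_pickle=True)
s=robot.get_state(); print(s["clock"],s["ee_pos"],s["wrist_force"],s["gripper_width"]); print(proj(f,[[.578,.160,.12],[.587,.27,.12]]))
E
```

```text
1 [-0.69  0.52  0.47  1.69 -0.27  1.   -0.19] [-0.29  0.65  0.76  1.79 -0.54  0.93  0.64]
-1 [ 0.39  0.8  -1.27  1.63  0.79  1.32  2.06] [-0.48  0.9   1.22  1.79 -0.93  1.16 -2.16]
1
2.9667 [0.57770982 0.16121885 0.24990837] [-0.48938291 -0.10600541 -0.38305647] -0.0015977473350222715
[[317.54037276 201.25833188]
 [319.53171896  64.8006744 ]]
```

View pics/w1.png

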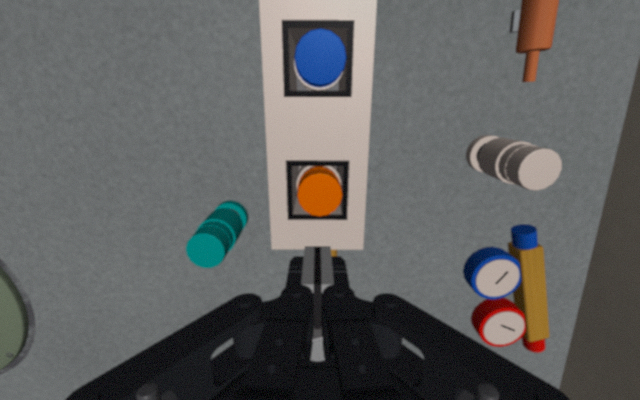

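The wrist view shows the orange disc at about (320,192), blue at (320,56) and the shut fingers at (318,265). I'll refine the cap centre at z=0.12 and press.

```bash
python3 - <<'E'
from h import *
f=np.load("w1.npy",allow_pickle=True).item()
h=cv2.cvtColor(f["color"],cv2.COLOR_BGR2HSV)
for hr,c0 in(((5,18),(320,192)),((100,125),(320,57))):
    m=cv2.inRange(h,(hr[0],150,60),(hr[1],255,255)); w=np.zeros_like(m); cv2.circle(w,c0,40,255,-1)
    c=max(cv2.findContours(m&w,0,1)[0],key=cv2.contourArea); x,y,ww,hh=cv2.boundingRect(c); p=(x+ww/2-.5,y+hh/2-.5); print(p,ww,hh,ray_z(f,p,.12))
    if hr[0]==5: P=ray_z(f,p,.12)[:2]
P=(P+[.5795,.1595])/2; print("use",P)
robot.line_to([*P,.16]); 
r=robot.line_to([*P,.1325],speed=.02,max_force=40); robot.sleep(.2)
s=robot.get_state(); print(r,s["clock"],s["ee_pos"],s["wrist_force"])
E
```

```text
(320.0, 190.5) 47 52 [0.58081047 0.16971157 0.12      ]
(320.5, 56.5) 52 58 [0.58811717 0.27573436 0.12      ]
use [0.58015523 0.16460578]
False 5.4417 [0.58020166 0.16465575 0.13256645] [-1.05778933  0.19373123  4.36172725]
```

```bash
python3 - <<'E'
from h import *
p=robot.get_state()["ee_pos"]
r=robot.line_to([p[0],p[1],.1318],speed=.01,max_force=15); robot.sleep(.2)
s=robot.get_state(); print(r,s["ee_pos"],s["wrist_force"])
robot.line_to([p[0],p[1],.25],speed=.12); robot.set_gripper(1.0); robot.sleep(.3)
f=wrist("w2"); np.save("w2.npy",f,allow_pickle=True)
for n in("top","scene"): np.save(n+"2.npy",robot.grab_frame(n),allow_pickle=True)
g=np.load("scene2.npy",allow_pickle=True).item()["color"][60:220,320:460]
cv2.imwrite("pics/w2.png",np.hstack([cv2.resize(f["color"],(480,300)),cv2.resize(g,(262,300))]))
s=robot.get_state(); print(s["clock"],s["ee_pos"])
h=cv2.cvtColor(f["color"],cv2.COLOR_BGR2HSV)
m=cv2.inRange(h,(5,150,60),(18,255,255)); n,l,st,c=cv2.connectedComponentsWithStats(m)
for i in range(1,n):
    if st[i,4]>800: x,y,ww,hh=st[i,:4]; print(st[i],c[i],[ray_z(f,c[i],z)[:2] for z in(.12,.142)])
E
```

```text
False [0.58022081 0.16467555 0.13182874] [-1.68532705 -0.2258181   5.44895692]
8.2583 [0.58022855 0.16464617 0.25002747]
[ 514    0   41   84 2062] [532.84529583  32.5771096 ] [array([0.74999007, 0.28401639]), array([0.73576284, 0.28074   ])]
[ 289  176   51   52 2030] [314.18719212 202.22955665] [array([0.57755633, 0.16253713]), array([0.5782991 , 0.16980708])]
```

View pics/w2.png

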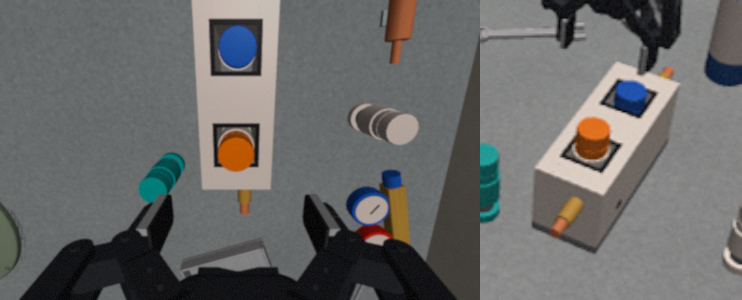

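Orange has sprung up (wrist (236,152) in the reduced view, and standing tall in the scene crop), and blue is still low. I'll fit the position from the scene and wrist views, then grasp and lift.

```bash
python3 - <<'E'
from h import *
from scipy.optimize import least_squares
a=np.linspace(0,2*np.pi,40)
def sil(f,x,y):
    P=[[x+.02*np.cos(b),y+.02*np.sin(b),z] for z in(.142,.108) for b in a]
    M=cv2.moments(cv2.convexHull(proj(f,P).astype(np.float32))); return np.array([M["m10"],M["m01"]])/M["m00"]
res=[]
for n,p in(("w2",(314,202)),("scene2",(380,132))):
    f=np.load(n+".npy",allow_pickle=True).item(); h=cv2.cvtColor(f["color"],cv2.COLOR_BGR2HSV)
    m=cv2.inRange(h,(5,150,60),(18,255,255)); w=np.zeros_like(m); cv2.circle(w,p,40 if n=="w2" else 28,255,-1)
    nn,l,st,c=cv2.connectedComponentsWithStats(m&w); i=1+st[1:,4].argmax()
    r=least_squares(lambda v:sil(f,*v)-c[i],[.579,.162],x_scale=.01,diff_step=1e-3); print(n,c[i],st[i,4],r.x); res.append(r.x)
P=np.mean(res,axis=0); print(P)
robot.line_to([*P,.19]); r=robot.line_to([*P,.129],speed=.08,max_force=15)
s=robot.get_state(); print(r,s["ee_pos"],s["wrist_force"])
if not r:
    robot.set_gripper(0.0,30); s=robot.get_state(); print(s["gripper_width"],s["gripper_force"],s["wrist_force"],s["clock"])
    r=robot.line_to([*P,.25],speed=.08,max_force=15); s=robot.get_state(); print(r,s["ee_pos"],s["gripper_width"],s["gripper_force"],s["wrist_force"],s["clock"])
    g=robot.grab_frame("scene")["color"][0:240,300:500]; cv2.imwrite("pics/s3.png",cv2.resize(g,(500,600)))
E
```

```text
w2 [314.18719212 202.22955665] 2030 [0.57788336 0.16561082]
scene2 [379.56932153 133.45132743] 339 [0.57713478 0.16268612]
[0.57750907 0.16414847]
False [0.57775539 0.16411703 0.12934764] [-0.79522141 -0.59696881  0.27756085]
0.4614445700324071 32.98211753368378 [0.69552795 0.12435648 1.09739776] 10.2
False [0.57732991 0.16411321 0.24956547] 0.4569585913432098 32.96810209751129 [ 0.12535334 -0.14205242 -1.95641181] 11.8667
```

View pics/s3.png

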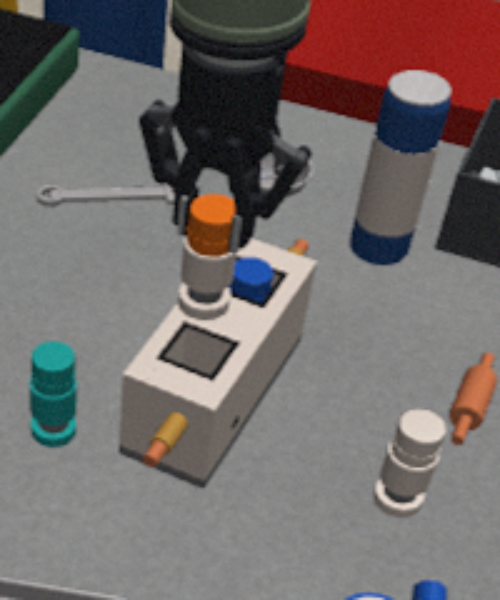

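Orange is held at (210,225) in the crop, its well is empty, and blue is still latched. Next I carry it to the tray centre and lower it until it touches.

```bash
python3 - <<'E'
from h import *
C=[.555,-.184]
try: robot.line_to([*C,.25],speed=.12)
except robot.MotionError as e: print(e); robot.goto([*C,.25],Q)
robot.line_to([*C,.115],speed=.1); robot.sleep(.2)
r=robot.line_to([*C,.088],speed=.015,max_force=4)
s=robot.get_state(); print(r,s["ee_pos"],s["wrist_force"],s["gripper_width"],s["gripper_force"],s["clock"])
g=robot.grab_frame("scene"); cv2.imwrite("pics/s4.png",cv2.resize(g["color"][150:370,200:420],(600,600)))
E
```

```text
True [ 0.55506949 -0.18399421  0.09239432] [-0.52571987  1.5052735   7.13469726] 0.4640842126302064 33.57861936092377 18.025
```

View pics/s4.png

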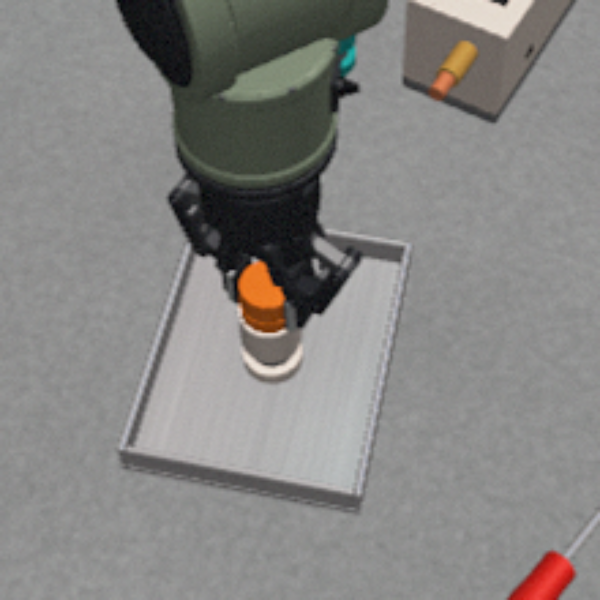

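The filter's foot (272,362) is on the tray floor, well inside the walls, at the expected height of 0.0924. I'll release it and retreat.

```bash
python3 - <<'E'
from h import *
robot.set_gripper(0.7); robot.set_gripper(1.0); robot.sleep(.2)
p=robot.get_state()["ee_pos"]
robot.line_to([p[0],p[1],.26],speed=.1); robot.sleep(.4)
s=robot.get_state(); print(s["ee_pos"],s["wrist_force"],s["gripper_width"],s["clock"])
g=robot.grab_frame("scene"); cv2.imwrite("pics/s5.png",cv2.resize(g["color"][80:370,200:490],(600,600)))
E
```

```text
[ 0.55458895 -0.18380247  0.25995014] [ 0.05506545 -0.40905683 -0.24118703] 1.0018870187193458 21.225
```

View pics/s5.png

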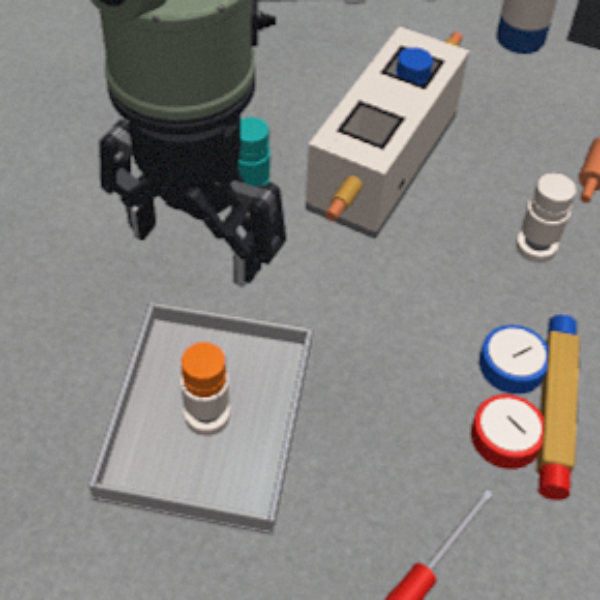

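The orange filter stands upright in the tray at (205,390), blue is latched at (415,65), and the gripper is clear of everything.

```bash
python3 -c "
from rig import robot
print(robot.job_done())"
```

```text
the job is handed in; nothing more can be done
None
```

The job is handed in at about 21 s on the robot's clock: the orange-capped filter stands upright in the drip tray, the blue-capped one is still latched in the head, and the gripper is clear; no verdict was returned.

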